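# Stamp a plywood blank with the two-stage palm button

## Robot

A 6-joint arm with a two-finger parallel gripper is mounted at the origin on the work surface. World frame = base frame: x ahead of the robot, y to its left, z up, the work surface at z = 0. Lengths are in m, angles in degrees, forces in N, time in s.
With the tool pointing down it reaches from about 0.3 to 0.75 m from the base axis. Payload 8.5 kg.
Tool frame: the origin (TCP) lies at the very end of the fingers, on their centre line; the grasp point (between the pads) lies 19 mm behind it; z points along the fingers, y is the line along which they close (so a half turn about z gives the same grasp; the last joint's range is limited). The gripper opens to 88 mm and grips with 3 to 60 N. Pads are 18 mm wide; open, the fingers measure 123 mm over their backs; the gripper's body (75 mm by 187 mm) begins 45 mm behind the grasp point.
Start: joints at [50.804, 21.807, 74.336, -0, 83.858, -12.336], TCP at [0.248, 0.491, 0.239] pointing down, gripper open.
Joint ranges: [-178.18, 178.18], [-50.72, 133.34], [12.68, 142.11], [-81.47, 261.47], [9.98, 163.14], [-165.26, 165.26]. Speed limits (degrees/s): [136.94, 136.94, 180, 180, 180, 180].

## Interface

Orientations are given as [roll, pitch, yaw] about the fixed x, y, z axes, in that order (R = Rz(yaw) Ry(pitch) Rx(roll)).
In Python, from rig import * gives the robot as it stands.
- The arm moves only by the shell command python3 -m pendant 'ROWS' [OPENING] [FORCE]. ROWS is JSON, a list of rows, each an object with "dp": the shift along the world's x, y, z in m, a list of three; "delta_rot": the turn, a rotation vector about the world's x, y, z in rad, a list of three. In form: [{"dp": [tx, ty, tz], "delta_rot": [rx, ry, rz]}, ...]. A call has 1 to 20 rows; each row is the pose to reach, as a shift and turn from the pose commanded when the call began; what a row does not reach only later rows make up. A row lasts 1/8 s, in which the tool goes at most 62.5 mm and 10.7 degrees, less where a joint would pass 70% of its speed; a pose out of reach is approached as far as the arm can. A call with a gripper value outside its range is refused whole. OPENING is the opening, from 0 (shut) to 1 (fully open), set as the call begins (- or left out, the last holds). The fingers move at their own pace and stop on an object; FORCE is the grip in N (left out, the last holds). Time passes only in rows, so rows that repeat a pose let the fingers close. It gives the time, the measured TCP pose, the force, the opening and the grip force at its end, in the units of the state.
- observe(): the state, without advancing time (a new reading comes with each control period).
- read_camera(name): name is "scene" or "top" or "wrist"; returns (picture, depth): 480x640x3 uint8, red, green, blue; 480x640 float32, m along the optical axis (not along the pixel's ray), 0 where there is no reading.
- camera_params(name): a dict with "fovy" (degrees; the focal length in pixels is half the picture's height over the tangent of half this angle, whatever the lens; pixels are square), "cx", "cy" (the principal point, pixels), "world_from_camera" (4x4, takes a point from camera to world coordinates); the wrist camera has in their place "tool_from_camera" (4x4, takes a point from camera to tool coordinates, whose origin is the TCP and whose axes are the flange's). Camera axes: x right, y down, z forward; pixel columns grow to the right and rows downward; lengths in m; the calibration is good to about 2 mm. The wrist camera is an equidistant fisheye: a pixel r from the principal point sees the ray r / f radians off the axis. A picture is of the moment at which its call begins: read the wrist's pose just before it. camera_params takes no time and is no camera call.
- sign_off(): hands the job in; it is judged then, once.
Trained networks look in the newest picture that a camera, given by its name, has taken for a name from the list of things; names that differ only in an ending like _2 or _b are one class to them, and where a whole thing is asked for, a point or a joint stands for the part that bears it (a point fixed in the world has none). Each returns a list of dicts, best first, with "score" (0 to 1); they miss things now and then, are a little off and sometimes report something else, mostly with a low value. They report only what shows in the picture. A call takes as long as a camera call. They do not tell look-alikes from the thing itself.
- find_in(camera, target): "position" ([column, row] as shares, 0 to 1, of the picture: columns of its width, rows of its height, amid what is visible of it).
- landmark_of(camera, target): "position" ([column, row] as shares, 0 to 1, of the picture: columns of its width, rows of its height: a listed point, or the origin of a listed thing).
The state is a dict: "time_s": time; "joint_pos": joint angles; "joint_vel": joint speeds; "effort": joint torques, N m; "ee_pos": TCP position; "eef_rot": TCP orientation; "wrist_force": force on the tool from outside, world axes, zero at the start; "moment": the same for the moment, N m; "grip_width": opening from 0.0 (shut) to 1.0 (fully open); "finger_force": force on a finger pad.
Only numpy, scipy, OpenCV 4.12 (cv2) and the standard library are available. Lean on these libraries where they do the work, as an engineer would, in place of code of your own. Each camera call takes 0.05 s, during which the arm holds its last target. There are 200 camera calls.

## Task

Slide the plywood blank lying on the bed of the blue marking press fully home against the back stop. Then press the red two-stage palm button down to its halfway stop, pause there for about a second, and press it on fully down until it latches; let go of it. The second stage cannot be undone, so do not push it early, and leave everything else on the bench where it is.

Things in the scene. Friction and masses are not known exactly. Their poses are not given: they have to be found in the camera images.
- blank_center (a point): Centre (half-way up) of the loose plywood blank, 140 (x) x 60 (y) x 20 (z) mm, about 0.12 kg. It lies flat on the press bed (bed top 20 mm above the table, so its centre is at 30 mm), long side along two guide rails with 6 mm play each side, drawn 25 to 60 mm back from the stop towards the robot. Its near end is 70 mm from this point.
- bed_home (a point): Fixed point of the press: where the blank's centre (z = 30 mm) is once fully home. x points along the rails to the back stop (away from the robot), z up. The stop is the flat front of the blue column, 70 mm on along x. The blue bed, 130 mm wide, begins 150 mm before this point. Rails: inner faces 36 mm either side, 8 mm high; red marks on them, 70 mm before this point, show the near end of a blank that is home.
- head_front (a point): Middle of the lower front edge of the grey press head, 135 mm above the table, 15 mm beyond bed_home along the rails; same axes. The head is 100 mm wide and reaches up to 215 mm (a stud to 229 mm) and 120 mm back. Below it hangs the brass-footed ram, down to 68 mm above the table before stamping. The bed before the head is open above.
- button_top (a point): Centre of the top of the red palm button, a cap of 64 mm diameter, 20 mm thick, on a grey console 120 x 120 x 50 mm. It moves straight down; this point moves with it: 103 mm above the table at the start, 93 at the halfway stop, 83 fully down. A 10 mm gap parts cap and yellow collar, another collar and console: the first closes at the halfway stop, the second fully down.
- stage_one (a joint): First stage: how far the red cap is pressed down onto the yellow collar, 0 (up) to 0.010 m (halfway stop). A spring brings it back up; it needs 2.5 N at the start and 5 N at the stop.
- stage_two (a joint): Second stage: how far the yellow collar (with the cap on it) is pressed on down, 0 (as it starts) to 0.010 m (fully down, hard stop). It needs about 14 N and stays wherever it is pushed to, so it latches and never comes back. It drives the press ram down onto the blank, stopping just above it.
- brush: Bystander, not to be moved: bench brush, 200 mm long.
- sander: Bystander, not to be moved: cork sanding block with a wooden grip, 110 x 60 x 46 mm.
- spare: Bystander, not to be moved: spare plywood piece, 140 x 60 x 20 mm, lying flat on the table on the left side (NOT the one in the press).
- hammer: Bystander, not to be moved: hammer lying on the table.
- glue: Bystander, not to be moved: glue bottle, 64 mm diameter, 170 mm tall.
- tin: Bystander, not to be moved: dark steel tin, 80 mm diameter, 100 mm tall.
- driver: Bystander, not to be moved: screwdriver lying on the table.
Things that resemble listed ones, but are neither listed nor needed, are in the scene too. Leave any black or turquoise look-alike of the part that bears blank_center alone.

How it is judged (in metres and radians):
On the way, in this order (a step that is already met when the one before it is completed fails the run):
1. the blank is fully home against the stop (x of blank_center in the frame of bed_home between -0.005 and 0.005 m and y of blank_center in the frame of bed_home between -0.009 and 0.009 m and z of blank_center in the frame of bed_home between -0.004 and 0.004 m and angle between blank_center's own z axis and vertical below 0.1 rad), for 0.2 s.
2. the button rests at its halfway stop, second stage not yet pushed (all of step 1 and value of joint stage_one above 0.0075 m and value of joint stage_two below 0.003 m), for 0.6 s.
3. the button is fully down (value of joint stage_two above 0.008 m), for 0.1 s.
At the end, for the whole second after the job is handed in: The blank lies flat within 5 mm of home along the rails (9 across, 4 in height); second stage latched over 8 of 10 mm; cap released (first stage under 2 mm). Before that, with the blank home, the halfway stop was held 0.6 s (first stage over 7.5, second under 3 mm) (all of step 1 and value of joint stage_two above 0.008 m and value of joint stage_one below 0.002 m); the robot touches nothing.
It fails at once if something else on the bench is moved by more than 30 mm (distance of any of brush, sander, spare, hammer, glue, tin, driver from where it was at the start of the episode above 0.03 m).
It also fails if it takes over 51 s, if anything falls off the work surface, if the arm or the gripper's body presses on something with over 40 N, if the wrist force passes 120 N, or if a joint passes its speed limit or range.

## Working session

There is one attempt and no reset: what is moved stays moved. The work goes in short steps, Python scripts to look and compute and a shell command to move; the robot and the scene stay as the last step left them, time stands still between calls to the robot, and variables do not carry over. Pictures are saved under pics/ and viewed, at most 10 in all, crops included, and the job is handed in when it is done.

```bash
mkdir -p pics; cat > h.py <<'E'
from rig import *
import numpy as np, cv2
def w(cam,D,c,r,z=None):
    p=camera_params(cam); f=240/np.tan(np.radians(p["fovy"])/2); T=np.array(p["world_from_camera"])
    ray=np.array([(c-p["cx"])/f,(r-p["cy"])/f,1])
    if z is None:
        d=np.median(D[int(r)-1:int(r)+2,int(c)-1:int(c)+2]); return T[:3,:3]@(ray*d)+T[:3,3]
    a=T[:3,:3]@ray; return T[:3,3]+a*(z-T[2,3])/a[2]
E
python3 - <<'E'
from h import *
for cam in("scene","top"):
    I,D=read_camera(cam); cv2.imwrite(f"pics/{cam}.png",I[:,:,::-1]); np.savez(f"{cam}.npz",I=I,D=D)
    for t,z in(("blank_center",.03),("bed_home",.03),("head_front",.135),("button_top",.103)):
        for d in landmark_of(cam,t)[:3]:
            c,r=d["position"][0]*640,d["position"][1]*480
            print(cam,t,round(d["score"],2),int(c),int(r),w(cam,D,c,r,z).round(3),w(cam,D,c,r).round(3))
print(observe())
E
```

```text
scene blank_center 0.64 320 209 [ 0.345 -0.135  0.03 ] [ 0.339 -0.14   0.021]
scene blank_center 0.58 458 260 [0.256 0.288 0.03 ] [0.248 0.286 0.02 ]
scene bed_home 0.93 384 333 [0.568 0.253 0.03 ] [0.652 0.292 0.215]
scene head_front 0.65 228 183 [ 0.501 -0.349  0.135] [ 0.435 -0.442  0.018]
scene head_front 0.57 383 317 [0.582 0.249 0.135] [0.621 0.267 0.214]
scene button_top 0.67 230 242 [ 0.635 -0.216  0.103] [ 0.635 -0.216  0.103]
top blank_center 0.79 242 219 [0.54  0.243 0.03 ] [0.538 0.242 0.038]
top blank_center 0.68 368 286 [ 0.339 -0.15   0.03 ] [ 0.34  -0.152  0.018]
top blank_center 0.61 220 317 [0.238 0.292 0.03 ] [0.238 0.294 0.018]
top bed_home 0.89 242 212 [0.56  0.245 0.03 ] [0.558 0.243 0.04 ]
top button_top 0.56 389 186 [ 0.633 -0.202  0.103] [ 0.634 -0.202  0.102]
top button_top 0.25 323 208 [ 0.56  -0.008  0.103] [ 0.584 -0.009  0.015]
{'time_s': 0.5, 'joint_pos': array([ 5.08032253e+01,  2.18062704e+01,  7.43380483e+01, -1.21508204e-03,
        8.38590464e+01, -1.23346100e+01]), 'joint_vel': array([ 8.77398048e-02, -1.45757047e-02, -3.70287897e-02,  8.33399901e-05,
        4.69746366e-02, -1.21993885e-02]), 'effort': array([ 1.52839104e-03, -4.37512064e+01, -2.24609435e+01,  7.13455165e-02,
        3.15442169e-02,  2.74282195e-05]), 'ee_pos': array([0.24848579, 0.49062228, 0.23873836]), 'eef_rot': array([-1.79996455e+02,  4.61377452e-04,  1.53137965e+02]), 'wrist_force': array([ 0.4315692 , -0.41232468,  0.0098336 ]), 'moment': array([ 0.0190101 , -0.04326256,  0.00447845]), 'finger_force': 0.0, 'grip_width': 0.9980017352081516}
```

View pics/top.png

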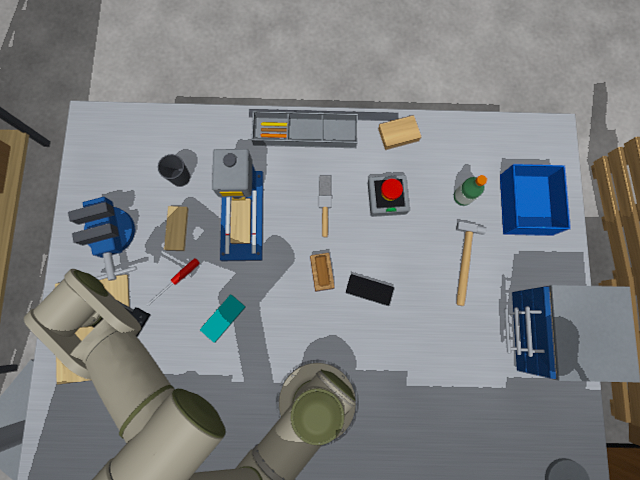

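View pics/scene.png

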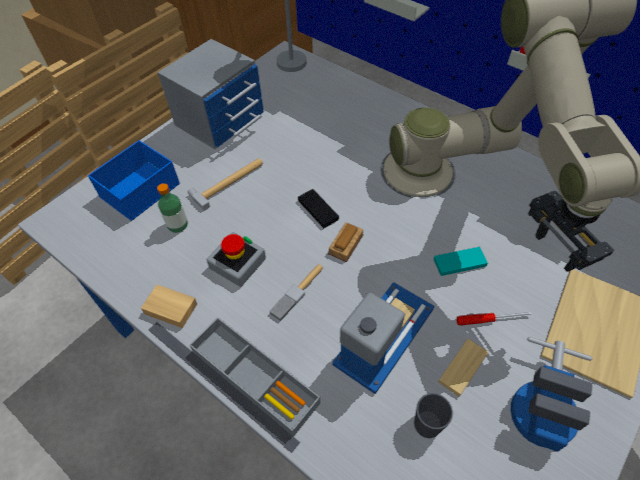

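The top view shows four candidates for the blank:
- (240,219): plywood between the rails of the blue press.
- (176,228): plywood on the open table, so the spare.
- (222,318): turquoise look-alike.
- (370,288): black look-alike.

Only (240,219) lies on the press bed, so that is the one. The button is at (391,188). I'll confirm in one enlarged crop.

```bash
python3 - <<'E'
from h import *
z=np.load("top.npz");I,D=z["I"],z["D"]
cv2.imwrite("pics/crop.png",cv2.resize(I[140:270,190:290,::-1],None,fx=4.6,fy=4.6,interpolation=cv2.INTER_CUBIC))
# blue bed pixels
J=I.astype(int);m=np.zeros(D.shape,bool);m[165:265,215:270]=1
blue=m&(J[...,2]>J[...,0]+50)&(D>0)
P=np.array([w("top",D,c,r) for r,c in np.argwhere(blue)]);P=P[abs(P[:,2]-.02)<.008]
rect=cv2.minAreaRect(P[:,:2].astype(np.float32)); print("bed",rect,cv2.boxPoints(rect).round(3).tolist())
m[:]=0;m[140:265,205:270]=1
P=np.array([w("top",D,c,r) for r,c in np.argwhere(m&(D>0))])
H=P[abs(P[:,2]-.215)<.008];rect=cv2.minAreaRect(H[:,:2].astype(np.float32));print("head",rect)
B=[w("top",D,c,r,.04) for r,c in np.argwhere(m&(J[...,0]>150)&(J[...,0]>J[...,2]+30)&(J[...,1]>120))]
B=np.array(B);rect=cv2.minAreaRect(B[:,:2].astype(np.float32));print("wood",rect,cv2.boxPoints(rect).round(3).tolist())
m[:]=0;m[165:215,365:415]=1
R=m&(J[...,0]>150)&(J[...,1]<60)
P=np.array([w("top",D,c,r) for r,c in np.argwhere(R)]);P=P[P[:,2]>.095];print("button",(P.min(0)+P.max(0))/2,P.mean(0))
s=np.load("scene.npz");J=s["I"].astype(int);m[:]=0;m[225:262,215:250]=1
R=m&(J[...,0]>150)&(J[...,1]<60)
P=np.array([w("scene",s["D"],c,r) for r,c in np.argwhere(R)]);P=P[P[:,2]>.095];print("button",(P.min(0)+P.max(0))/2,P.mean(0))
E
```

```text
bed ((0.559004545211792, 0.2517315149307251), (0.28670305013656616, 0.12920208275318146), 1.965547800064087) [[0.414000004529953, 0.3109999895095825], [0.4180000126361847, 0.18199999630451202], [0.7039999961853027, 0.19200000166893005], [0.699999988079071, 0.32100000977516174]]Traceback (most recent call last):
  File "<stdin>", line 10, in <module>
  File "h.py", line 4, in w
    p=camera_params(cam); f=240/np.tan(np.radians(p["fovy"])/2); T=np.array(p["world_from_camera"])
ValueError: time passes only in moves, steps and waits
```

View pics/crop.png

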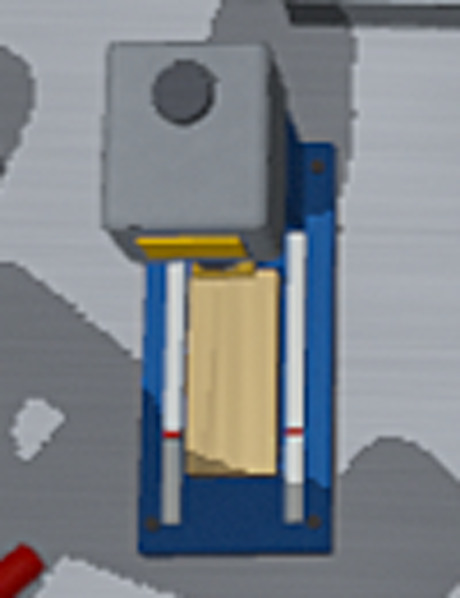

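The crop confirms it: natural plywood lies between the white rails. Its near end is at about crop (232,472), behind the red marks at about (172,435) and (295,432), so it is drawn back. Next I'll measure the rest with cached calibration.

```bash
sed -i 's/^def w/import functools\ncamera_params=functools.cache(camera_params)\ndef w/' h.py; python3 - <<'E'
from h import *
z=np.load("top.npz");I,D=z["I"],z["D"];J=I.astype(int)
def mask(b,J):
    m=np.zeros(D.shape,bool);m[b[0]:b[1],b[2]:b[3]]=1;return m
m=mask((140,265,205,270),J)
P=np.array([w("top",D,c,r) for r,c in np.argwhere(m&(D>0))])
H=P[abs(P[:,2]-.215)<.008];print("head",cv2.minAreaRect(H[:,:2].astype(np.float32)))
for x,y,zz,n in((172,435,.028,"markL"),(295,432,.028,"markR"),(186,472,.03,"blank nearL"),(276,475,.03,"blank nearR"),(163,522,.028,"railLout"),(304,522,.028,"railRout"),(139,554,.02,"bedL"),(332,554,.02,"bedR"),(164,380,.028,"rL"),(305,380,.028,"rR"),(187,380,.04,"blL"),(278,380,.04,"blR"),(190,300,.04,"blL2"),(279,300,.04,"blR2")):
    print(n,w("top",D,190+(x+.5)/4.6-.5,140+(y+.5)/4.6-.5,zz).round(4))
R=mask((165,215,365,415),J)&(J[...,0]>150)&(J[...,1]<60)
P=np.array([w("top",D,c,r) for r,c in np.argwhere(R)]);P=P[P[:,2]>.095];print("button",(P.min(0)+P.max(0))/2,P.mean(0))
s=np.load("scene.npz");J=s["I"].astype(int)
R=mask((225,262,215,250),J)&(J[...,0]>150)&(J[...,1]<60)
P=np.array([w("scene",s["D"],c,r) for r,c in np.argwhere(R)]);P=P[P[:,2]>.098];print("button",(P.min(0)+P.max(0))/2,P.mean(0))
print(np.array(camera_params("wrist")["tool_from_camera"]).round(3))
E
```

```text
head ((0.636998176574707, 0.253977507352829), (0.11840761452913284, 0.09922554343938828), 1.855676293373108)
markL [0.4918 0.2901 0.028 ]
markR [0.4959 0.2076 0.028 ]
blank nearL [0.4663 0.2787 0.03  ]
blank nearR [0.4658 0.2184 0.03  ]
railLout [0.4323 0.2924 0.028 ]
railRout [0.4347 0.1984 0.028 ]
bedL [0.4115 0.3087 0.02  ]
bedR [0.4147 0.1797 0.02  ]
rL [0.5296 0.2979 0.028 ]
rR [0.5321 0.2026 0.028 ]
blL [0.5272 0.2799 0.04  ]
blR [0.5288 0.219  0.04  ]
blL2 [0.5827 0.2813 0.04  ]
blR2 [0.5843 0.2213 0.04  ]
button [ 0.63024315 -0.21016319  0.10134637] [ 0.62968178 -0.20962903  0.10251813]
button [ 0.6322362  -0.21126693  0.10266194] [ 0.63265983 -0.21087744  0.10302259]
[[-0.002 -0.957 -0.292  0.076]
 [ 1.    -0.002  0.001  0.001]
 [-0.001 -0.292  0.957 -0.146]
 [ 0.     0.     0.     1.   ]]
```

```bash
python3 -m pendant '[{"dp":[0.01,-0.015,-0.005],"delta_rot":[0,0,0.03]},{"dp":[0.03,-0.042,-0.015],"delta_rot":[0,0,0.1]},{"dp":[0.055,-0.076,-0.03],"delta_rot":[0,0,0.17]},{"dp":[0.08,-0.11,-0.042],"delta_rot":[0,0,0.24]},{"dp":[0.105,-0.145,-0.055],"delta_rot":[0,0,0.31]},{"dp":[0.13,-0.18,-0.067],"delta_rot":[0,0,0.38]},{"dp":[0.152,-0.21,-0.077],"delta_rot":[0,0,0.44]},{"dp":[0.168,-0.232,-0.085],"delta_rot":[0,0,0.48]},{"dp":[0.175,-0.242,-0.089],"delta_rot":[0,0,0.504]},{"dp":[0.177,-0.244,-0.089],"delta_rot":[0,0,0.504]},{"dp":[0.177,-0.244,-0.089],"delta_rot":[0,0,0.504]}]' 0 20
python3 - <<'E'
from h import *
o=observe();print(o["ee_pos"],o["eef_rot"],o["grip_width"],o["wrist_force"])
I,D=read_camera("wrist");cv2.imwrite("pics/w1.png",I[:,:,::-1])
E
```

```text
time_s: 1.88
ee_pos: [0.4254, 0.2469, 0.1499]
eef_rot: [180.0, 0.0, -178.0]
wrist_force: [0.1, 0.5, 0.7]
grip_width: 0.003
finger_force: 0.0
[0.42544999 0.24692124 0.14994226] [ 1.79989655e+02  1.55039959e-02 -1.78005370e+02] 0.003084320883890796 [0.08391924 0.48136995 0.72269138]
```

View pics/w1.png

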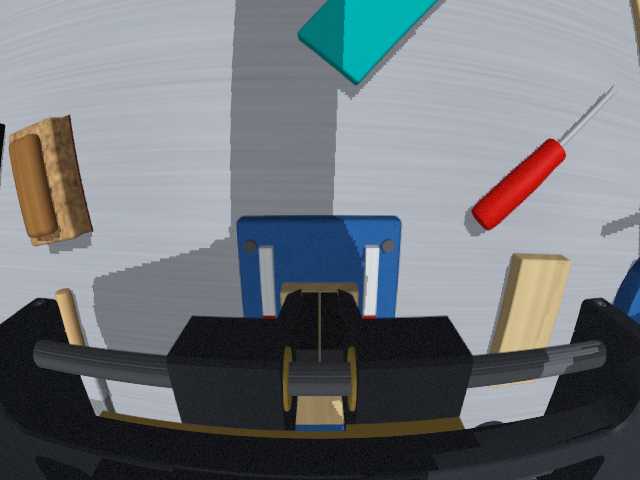

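The wrist view (top of the picture towards the robot) shows the closed fingers at (320,290). They are centred between the rails (268 and 372), and the blank's near end is at row 284, spanning about columns 280 to 360. The lateral alignment is good, so I lower behind the blank.

```bash
python3 -m pendant '[{"dp":[0,0,-0.015],"delta_rot":[0,0,0]},{"dp":[0,0,-0.04],"delta_rot":[0,0,0]},{"dp":[0,0,-0.065],"delta_rot":[0,0,0]},{"dp":[0,0,-0.09],"delta_rot":[0,0,0]},{"dp":[0,0,-0.108],"delta_rot":[0,0,0]},{"dp":[0,0,-0.118],"delta_rot":[0,0,0]},{"dp":[0,0,-0.12],"delta_rot":[0,0,0]},{"dp":[0.01,0,-0.12],"delta_rot":[0,0,0]},{"dp":[0.016,0.0005,-0.12],"delta_rot":[0,0,0]},{"dp":[0.02,0.0005,-0.12],"delta_rot":[0,0,0]},{"dp":[0.024,0.0008,-0.12],"delta_rot":[0,0,0]},{"dp":[0.028,0.001,-0.12],"delta_rot":[0,0,0]},{"dp":[0.032,0.001,-0.12],"delta_rot":[0,0,0]},{"dp":[0.036,0.001,-0.12],"delta_rot":[0,0,0]},{"dp":[0.040,0.0013,-0.12],"delta_rot":[0,0,0]}]'
```

```text
time_s: 3.8
ee_pos: [0.4657, 0.2479, 0.0297]
eef_rot: [-180.0, -0.0, -178.0]
wrist_force: [0.5, -0.4, 0.7]
grip_width: 0.005
finger_force: 0.4
```

```bash
python3 -m pendant '[{"dp":[0.003,0,0],"delta_rot":[0,0,0]},{"dp":[0.006,0.0003,0],"delta_rot":[0,0,0]},{"dp":[0.009,0.0003,0],"delta_rot":[0,0,0]},{"dp":[0.012,0.0005,0],"delta_rot":[0,0,0]},{"dp":[0.014,0.0005,0],"delta_rot":[0,0,0]}]'
python3 - <<'E'
from h import *
I,D=read_camera("wrist");cv2.imwrite("pics/w2.png",I[200:440,160:480,::-1].repeat(2,0).repeat(2,1))
E
```

```text
time_s: 4.42
ee_pos: [0.4797, 0.2485, 0.0297]
eef_rot: [180.0, 0.0, -178.0]
wrist_force: [-1.2, -0.0, 0.3]
grip_width: 0.01
finger_force: 0.4
```

View pics/w2.png

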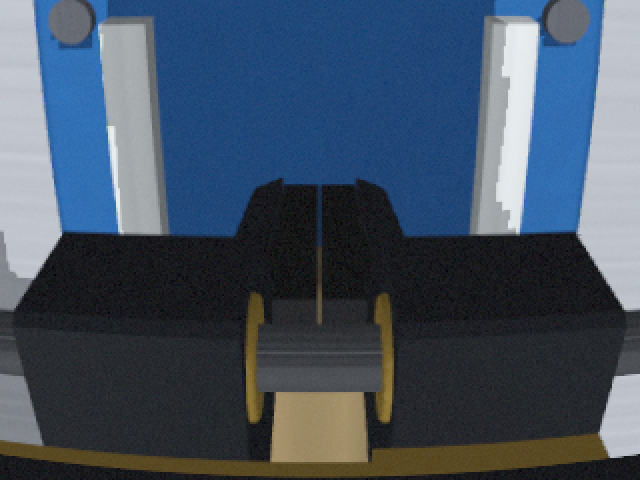

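The wrist crop shows the closed fingers at (320,190) centred between the rails, with the blank ahead at (320,425) and its end hidden behind the fingers. I push on in small steps until the stop resists.

```bash
python3 -m pendant '[{"dp":[0.001,0,0],"delta_rot":[0,0,0]},{"dp":[0.002,0,0],"delta_rot":[0,0,0]},{"dp":[0.003,0,0],"delta_rot":[0,0,0]},{"dp":[0.004,0.0,0],"delta_rot":[0,0,0]},{"dp":[0.004,0.0,0],"delta_rot":[0,0,0]}]'; python3 -m pendant '[{"dp":[0.001,0,0],"delta_rot":[0,0,0]},{"dp":[0.002,0,0],"delta_rot":[0,0,0]},{"dp":[0.002,0,0],"delta_rot":[0,0,0]}]'
```

```text
time_s: 5.1
ee_pos: [0.4837, 0.2484, 0.0298]
eef_rot: [180.0, 0.0, -178.0]
wrist_force: [-0.2, 0.3, -0.1]
grip_width: 0.007
finger_force: 0.0
time_s: 5.48
ee_pos: [0.4849, 0.2484, 0.0297]
eef_rot: [-180.0, -0.1, -178.0]
wrist_force: [-4.7, 0.1, 2.6]
grip_width: 0.009
finger_force: 2.3
```

Contact: the tool stalls at 0.4849 with 4.7 N, where the stop was expected. One more small push confirms it, then I back off and rise.

```bash
python3 -m pendant '[{"dp":[0.001,0,0],"delta_rot":[0,0,0]},{"dp":[0.002,0,0],"delta_rot":[0,0,0]},{"dp":[0.002,0,0],"delta_rot":[0,0,0]}]'; python3 -m pendant '[{"dp":[-0.004,0,0],"delta_rot":[0,0,0]},{"dp":[-0.016,0,0],"delta_rot":[0,0,0]},{"dp":[-0.035,0,0],"delta_rot":[0,0,0]},{"dp":[-0.045,0,0.01],"delta_rot":[0,0,0]},{"dp":[-0.05,0,0.04],"delta_rot":[0,0,0]},{"dp":[-0.055,0,0.08],"delta_rot":[0,0,0]},{"dp":[-0.06,0,0.12],"delta_rot":[0,0,0]},{"dp":[-0.06,-0.03,0.15],"delta_rot":[0,0,0]},{"dp":[-0.06,-0.07,0.16],"delta_rot":[0,0,0]},{"dp":[-0.06,-0.12,0.17],"delta_rot":[0,0,0]},{"dp":[-0.06,-0.17,0.17],"delta_rot":[0,0,0]},{"dp":[-0.06,-0.21,0.17],"delta_rot":[0,0,0]},{"dp":[-0.06,-0.23,0.17],"delta_rot":[0,0,0]},{"dp":[-0.06,-0.23,0.17],"delta_rot":[0,0,0]}]'
python3 - <<'E'
from h import *
I,D=read_camera("top");np.savez("top2.npz",I=I,D=D)
a=cv2.resize(I[140:270,190:290,::-1],None,fx=4.6,fy=4.6,interpolation=cv2.INTER_CUBIC)
cv2.imwrite("pics/crop2.png",a)
E
```

```text
time_s: 5.85
ee_pos: [0.485, 0.2484, 0.0297]
eef_rot: [-180.0, -0.3, -178.0]
wrist_force: [-13.4, 0.6, 9.0]
grip_width: 0.007
finger_force: 6.3
time_s: 7.6
ee_pos: [0.4276, 0.0176, 0.2003]
eef_rot: [-180.0, 0.1, -178.1]
wrist_force: [-0.3, 0.5, 0.0]
grip_width: 0.002
finger_force: 0.0
```

View pics/crop2.png

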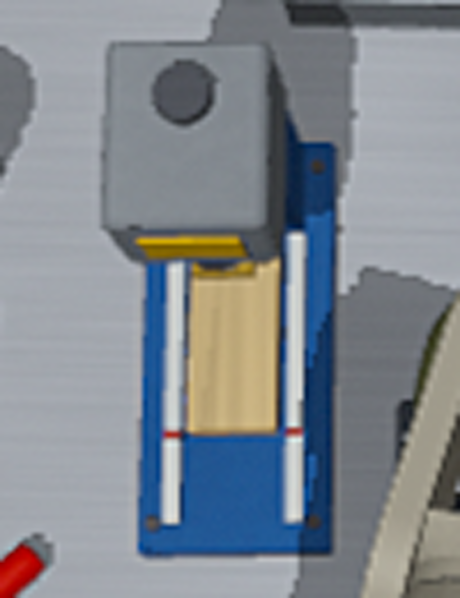

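The crop shows the blank's near end (232,433) level with the red marks (172,435) and (295,432), so it is home. Next, above the button at (0.631, -0.2105).

```bash
python3 -m pendant '[{"dp":[0.01,-0.012,0],"delta_rot":[0,0,0]},{"dp":[0.03,-0.036,0],"delta_rot":[0,0,0]},{"dp":[0.06,-0.07,0],"delta_rot":[0,0,0]},{"dp":[0.09,-0.105,0],"delta_rot":[0,0,0]},{"dp":[0.12,-0.14,0],"delta_rot":[0,0,0]},{"dp":[0.15,-0.173,-0.01],"delta_rot":[0,0,0]},{"dp":[0.178,-0.203,-0.03],"delta_rot":[0,0,0]},{"dp":[0.196,-0.222,-0.05],"delta_rot":[0,0,0]},{"dp":[0.203,-0.228,-0.065],"delta_rot":[0,0,0]},{"dp":[0.203,-0.228,-0.07],"delta_rot":[0,0,0]},{"dp":[0.203,-0.228,-0.07],"delta_rot":[0,0,0]}]'
python3 - <<'E'
from h import *
I,D=read_camera("wrist");cv2.imwrite("pics/w3.png",I[:,:,::-1])
E
```

```text
time_s: 9.02
ee_pos: [0.6303, -0.2087, 0.1301]
eef_rot: [180.0, -0.0, -177.9]
wrist_force: [-0.4, 0.0, 0.7]
grip_width: 0.007
finger_force: 0.0
```

View pics/w3.png

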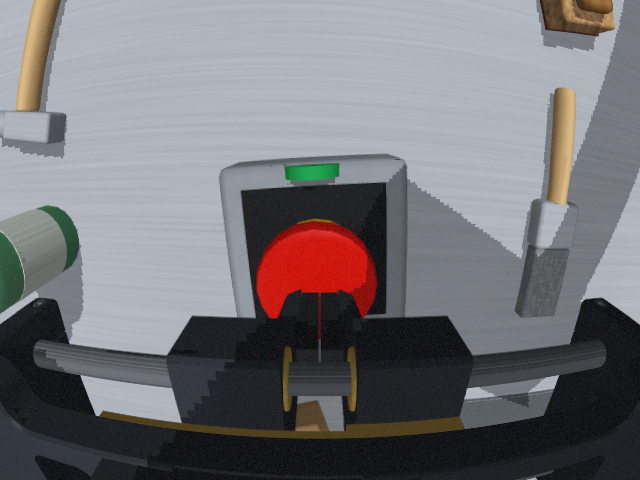

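The cap (centre about column 317, row 280) is under the closed fingers (320,290), and nothing else is near. I press down gently, reading force and height.

```bash
python3 -m pendant '[{"dp":[0,-0.001,-0.008],"delta_rot":[0,0,0]},{"dp":[0,-0.001,-0.016],"delta_rot":[0,0,0]},{"dp":[0,-0.001,-0.022],"delta_rot":[0,0,0]},{"dp":[0,-0.001,-0.026],"delta_rot":[0,0,0]},{"dp":[0,-0.001,-0.029],"delta_rot":[0,0,0]},{"dp":[0,-0.001,-0.032],"delta_rot":[0,0,0]},{"dp":[0,-0.001,-0.034],"delta_rot":[0,0,0]},{"dp":[0,-0.001,-0.034],"delta_rot":[0,0,0]}]'; python3 -m pendant '[{"dp":[0,0,-0.001],"delta_rot":[0,0,0]},{"dp":[0,0,-0.002],"delta_rot":[0,0,0]},{"dp":[0,0,-0.002],"delta_rot":[0,0,0]}]'
```

```text
time_s: 10.07
ee_pos: [0.6305, -0.2105, 0.0959]
eef_rot: [180.0, 0.0, -178.0]
wrist_force: [-2.0, 1.2, 4.9]
grip_width: 0.001
finger_force: 2.0
time_s: 10.45
ee_pos: [0.6305, -0.2105, 0.0937]
eef_rot: [180.0, -0.0, -178.0]
wrist_force: [-2.7, 0.7, 4.7]
grip_width: 0.005
finger_force: 2.3
```

```bash
python3 -m pendant '[{"dp":[0,0,-0.0005],"delta_rot":[0,0,0]},{"dp":[0,0,-0.001],"delta_rot":[0,0,0]},{"dp":[0,0,-0.001],"delta_rot":[0,0,0]},{"dp":[0,0,-0.001],"delta_rot":[0,0,0]},{"dp":[0,0,-0.001],"delta_rot":[0,0,0]},{"dp":[0,0,-0.001],"delta_rot":[0,0,0]},{"dp":[0,0,-0.001],"delta_rot":[0,0,0]},{"dp":[0,0,-0.001],"delta_rot":[0,0,0]},{"dp":[0,0,-0.001],"delta_rot":[0,0,0]}]'
```

```text
time_s: 11.58
ee_pos: [0.6305, -0.2106, 0.0934]
eef_rot: [-180.0, 0.0, -178.0]
wrist_force: [-2.9, 1.1, 7.2]
grip_width: -0.002
finger_force: 4.1
```

At the halfway stop: the height stalls at 93.4 mm and force rises to 7.2 N. Held for about a second there. Now the second stage.

```bash
python3 -m pendant '[{"dp":[0,0,-0.002],"delta_rot":[0,0,0]},{"dp":[0,0,-0.004],"delta_rot":[0,0,0]},{"dp":[0,0,-0.006],"delta_rot":[0,0,0]},{"dp":[0,0,-0.008],"delta_rot":[0,0,0]},{"dp":[0,0,-0.010],"delta_rot":[0,0,0]},{"dp":[0,0,-0.011],"delta_rot":[0,0,0]},{"dp":[0,0,-0.011],"delta_rot":[0,0,0]},{"dp":[0,0,-0.011],"delta_rot":[0,0,0]}]'
```

```text
time_s: 12.58
ee_pos: [0.6306, -0.2106, 0.0833]
eef_rot: [-180.0, 0.1, -178.0]
wrist_force: [-5.6, 2.8, 14.1]
grip_width: 0.008
finger_force: 7.0
```

```bash
python3 -m pendant '[{"dp":[0,0,-0.001],"delta_rot":[0,0,0]},{"dp":[0,0,-0.002],"delta_rot":[0,0,0]},{"dp":[0,0,-0.002],"delta_rot":[0,0,0]},{"dp":[0,0,-0.002],"delta_rot":[0,0,0]}]'; python3 -m pendant '[{"dp":[0,0,0.01],"delta_rot":[0,0,0]},{"dp":[0,0,0.03],"delta_rot":[0,0,0]},{"dp":[0,0,0.07],"delta_rot":[0,0,0]},{"dp":[-0.03,0,0.11],"delta_rot":[0,0,0]},{"dp":[-0.08,0.01,0.14],"delta_rot":[0,0,0]},{"dp":[-0.13,0.03,0.16],"delta_rot":[0,0,0]},{"dp":[-0.17,0.05,0.17],"delta_rot":[0,0,0]},{"dp":[-0.2,0.06,0.17],"delta_rot":[0,0,0]},{"dp":[-0.2,0.06,0.17],"delta_rot":[0,0,0]},{"dp":[-0.2,0.06,0.17],"delta_rot":[0,0,0]}]'
python3 - <<'E'
from h import *
I,D=read_camera("top");s,Ds=read_camera("scene")
for cam,I,D,b in(("top",I,D,(160,215,365,415)),("scene",s,Ds,(225,265,215,250))):
    J=I.astype(int);m=np.zeros(D.shape,bool);m[b[0]:b[1],b[2]:b[3]]=1
    P=np.array([w(cam,D,c,r) for r,c in np.argwhere(m&(J[...,0]>150)&(J[...,1]<60))]);print(cam,np.percentile(P[:,2],[50,80,95]))
a=cv2.resize(I[200:290,190:270,::-1],(400,450),interpolation=cv2.INTER_CUBIC)
t=read_camera("top")[0]
b=cv2.resize(t[150:270,190:290,::-1],(375,450),interpolation=cv2.INTER_CUBIC)
cv2.imwrite("pics/end.png",np.hstack([a,b]))
E
```

```text
time_s: 13.08
ee_pos: [0.6308, -0.2107, 0.0832]
eef_rot: [-179.9, 0.1, -178.0]
wrist_force: [-9.8, 4.6, 25.2]
grip_width: 0.006
finger_force: 12.5
time_s: 14.32
ee_pos: [0.4312, -0.151, 0.2497]
eef_rot: [-180.0, 0.0, -178.0]
wrist_force: [-0.6, -0.3, 0.5]
grip_width: 0.007
finger_force: 0.0Traceback (most recent call last):
  File "<stdin>", line 5, in <module>
IndexError: too many indices for array: array is 1-dimensional, but 2 were indexed
```

```bash
python3 - <<'E'
from h import *
I,D=read_camera("scene");t=read_camera("top")[0]
J=I.astype(int);m=np.zeros(D.shape,bool);m[225:270,215:250]=1
P=[w("scene",D,c,r)[2] for r,c in np.argwhere(m&(J[...,0]>150)&(J[...,1]<60))]
print(len(P),np.percentile(P,[50,80,95]) if P else 0)
a=cv2.resize(I[200:290,190:270,::-1],(400,450),interpolation=cv2.INTER_CUBIC)
b=cv2.resize(t[150:270,190:290,::-1],(375,450),interpolation=cv2.INTER_CUBIC)
cv2.imwrite("pics/end.png",np.hstack([a,b]))
E
```

```text
0 0
```

View pics/end.png

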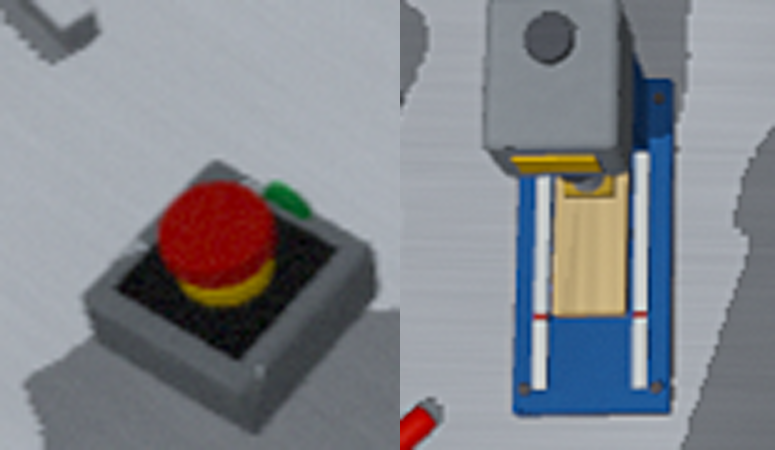

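The left half shows the cap released at (218,230). The yellow collar (228,285) sits down on the console with no gap, so it has latched. The right half shows the ram lowered and the blank's near end (590,316) level with the red marks. The arm is clear, so I hand in.

```bash
python3 -c "
from rig import *
print(sign_off())"
```

```text
the job is handed in; nothing more can be done
None
```

The blank is home against the back stop, the button was held at its halfway stop for about a second, then pressed fully down until it latched and released; the job is handed in, but the sign-off returned no verdict.

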